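# Clip the fixings pot onto the bench loop

## Task

Pick up the fixings pot that has a snap hook and a wooden grip, bring the front bar of the bracket's loop into the gap between pot and hook, and press the hook gently down over that bar until the sprung gate has given way and snapped shut beneath it and the bar sits home, with a little pressure, in the top of the hook. Then draw the pot up lightly until the shut gate pulls against the bar for a moment, to prove that it holds, let it back down and leave it hanging upright and still from the loop. Work gently and never force the bracket, do not tip the pot over and leave the other things on the bench where they are.

Things in the scene. Friction and masses are not known exactly. Their poses are not given: they have to be found in the camera images.
- pot: loose grey steel pot of brass screws, 60 mm across, 50 mm high, 0.3 to 0.6 kg in all, with a steel snap hook above it and an oak grip on top; 212 mm high. Origin under the pot's middle, z up. The hook is 14 mm wide and lies in the x-z plane: its shank (x -22 to -14 mm) rises from the pot, then a crown (z 158 to 168 mm, x -22 to 22 mm) and a nose that hangs from it on the +x side
- pot_grip (a point): middle of the oak grip, a block 28 x 28 mm, 44 mm high, standing on the hook's crown (pot frame z 168 to 212 mm), on the pot's axis; axes as the pot's
- pot_seat (a point): where the centre of the loop's bar lies when it sits home under the hook's crown: on the pot's axis, z 153 mm; 45-degree shoulders under the crown centre the bar. Axes as the pot's
- hook_nose (a point): lower end of the hook's nose, pot frame x 18, z 107 mm; the nose is 8 mm thick (x 14 to 22 mm). The hook's mouth, 28 mm wide between shank and nose, faces down. Between the pot's rim (z 50 mm) and the nose the gap is open towards +x: there the bar comes in before it is pressed upward into the mouth
- gate: sprung gate across the mouth, 24.5 mm long, 5 thick; origin at its hinge, pot frame x -13, z 115 mm; x axis along it, parallel to the pot's x when shut. Opens inward only: the free end swings up to the shank, 1.5 rad at most. Yields to about 4 to 9 N. The bar passes up the middle or to 5 mm nearer the nose; over 4 mm nearer the shank it jams
- gate_tip (a point): free end of the gate. It falls shut below the bar once the bar's centre is 27 mm or more above the gate's hinge (home is 38 mm above it). When the pot is drawn up, the bar comes to rest on the shut gate 7.5 mm above the hinge line, 30 mm from home
- bracket: fixed bench bracket: base plate 8 mm thick (x -40 to 130, y -65 to 65 mm), 24 mm square post at x 80 to 104 mm, 230 mm high, carrying a level loop of bent rod that reaches to -x. Origin on the bench straight under the middle of the loop's front bar; x axis from bar to post. The pot hangs with its x axis along the bracket's, shank outside (-x), nose inside the loop
- bar_foot (a point): point on the base plate (8 mm up) straight under the middle of the loop's front bar. The bar runs along the bracket's y, 10 mm thick, between side arms at y -42 and 42 mm that run back to the post. The loop is clamped at a height that differs every time and is not reported: bar centre 185 to 213 mm above the bench. The rod flexes about 1 mm per 6 N; 25 N is too much for it
- plain_pot: grey steel pot of brass screws, 60 mm across, 50 mm high, without a hook: not to be used; origin under its middle
- mallet: hammer, 260 mm long, lying; bystander; origin at its middle, underneath
- glue: white glue bottle, 56 mm across, 150 mm high; bystander; origin under its middle
- offcut: oak offcut 160 x 60 x 22 mm; bystander; origin under its middle
- driver: screwdriver, 200 mm long, lying; bystander; origin at its middle, underneath
- clamp: F-clamp, 300 mm long, lying; bystander; origin under the middle of its bar
Mind the look-alikes: they are no part of the job. Leave any red look-alike of the pot alone.

How it is judged:
By the outcome, as a careful person would: the job done as asked, in the order asked, and still so for the second after the job is handed in, with the robot touching nothing.
It also fails if it takes over 61 s, if anything falls off the work surface, if the arm or the gripper's body presses on something with over 40 N, if the wrist force passes 120 N, or if a joint passes its speed limit or range.

## Robot

A 7-joint arm with a two-finger parallel gripper is mounted at the origin on the work surface. World frame = base frame: x ahead of the robot, y to its left, z up, the work surface at z = 0. Lengths are in mm, angles in rad, forces in N, time in s.
With the tool pointing down it reaches from about 400 to 875 mm from the base axis. Payload 4.4 kg.
Tool frame: the origin (TCP) lies at the centre of the arm's flange, where the gripper is bolted on; the fingertips stand 173 mm ahead of it and the grasp point (between the pads) lies 155 mm ahead of it; z points along the fingers, y is the direction in which the jaws open and shut (so a half turn about z gives the same grasp; the last joint's range is limited). The gripper opens to 85 mm and grips with 20 to 120 N. Pads are 22 mm wide; open, the fingers measure 114 mm over their backs; the gripper's body (76 mm by 85 mm) begins 54 mm behind the grasp point. The pads swing forward as they close: fully open they stand 13 mm farther back than shut.
Start: joints at [1.206, 0.628, 0.038, 1.517, -0.027, 0.996, -0.02], TCP at [191.364, -621.205, 404.713] pointing down, gripper open.
Joint ranges: [-3.06, 3.06], [-0.37, 2.12], [-1.25, 1.32], [0.18, 2.47], [-1.1, 4.24], [0.23, 1.98], [-2.94, 2.94]. Speed limits (rad/s): [2.57, 2.57, 3.14, 3.14, 3.14, 3.14, 3.14].

## Interface

Orientations are given as [roll, pitch, yaw] about the fixed x, y, z axes, in that order (R = Rz(yaw) Ry(pitch) Rx(roll)).
In Python, from cell import * gives the robot as it stands. The module is installed in compiled form; this text tells all that it offers.
- The arm moves only by the shell command python3 -m jog 'ROWS'. ROWS is JSON, one flat list of numbers, 5 for each row, row after row: the shift along the tool's x, y, z in mm, then the turn about the tool's z in degrees, then the finger opening in mm, from 0 to 85.4. A call has 1 to 20 rows; each row is the pose to reach, as a shift and turn from the pose commanded when the call began, along the tool's axes at that moment; what a row does not reach only later rows make up. A row lasts 1/12 s, in which the tool goes at most 41.7 mm and 7.16 degrees, less where a joint would pass 70% of its speed; a pose out of reach is approached as far as the arm can. A call with a gripper value outside its range is refused whole. The fingers move at their own pace and stop on an object; the grip force is fixed at half the most. Time passes only in rows, so rows that repeat a pose let the fingers close. It gives the time, the measured TCP pose, the force and the opening at its end, in the units of the state.
- read_state(): the state, without advancing time (a new reading comes with each control period).
- get_image(name): name is "side" or "top"; returns (picture, depth): 384x512x3 uint8, blue, green, red; 384x512 float32, mm along the optical axis (not along the pixel's ray), 0 where there is no reading.
- camera_params(name): a dict with "K" (3x3 intrinsics, pixels), "dist_coeffs" ([k1, k2, p1, p2, k3] as OpenCV has them; the pictures are not rectified), "T" (4x4, takes a point from camera to world coordinates). Camera axes: x right, y up, looking along -z (the intrinsics and any distortion apply to the point x, -y, -z); pixel columns grow to the right and rows downward; lengths in mm; the calibration is good to about 2 mm. A picture is of the moment at which its call begins. camera_params takes no time and is no camera call.
- finish_job(): hands the job in, once; it reports no verdict.
The state is a dict: "clock": time; "qpos": joint angles; "qd": joint speeds; "tau": joint torques, N m; "eef_pos": TCP position; "tool_rot": TCP orientation; "force": force on the tool from outside, world axes, zero at the start; "torque": the same for the moment, N m; "width": finger opening in mm.
Only numpy, scipy, OpenCV 4.12 (cv2) and the standard library are available. Lean on these libraries where they do the work, as an engineer would, in place of code of your own. Each camera call takes 0.05 s, during which the arm holds its last target.

## Working session

There is one attempt and no reset: what is moved stays moved. The work goes in short steps, Python scripts to look and compute and a shell command to move; the robot and the scene stay as the last step left them, time stands still between calls to the robot, and variables do not carry over. Pictures are saved under pics/ and viewed, and the job is handed in when it is done.

```bash
mkdir -p pics; python3 - <<'E'
from cell import *
import cv2,numpy as np
s=read_state();print(s)
for n in("side","top"):
    im,d=get_image(n);cv2.imwrite(f"pics/{n}0.png",im);np.save(f"pics/{n}0.npy",d)
    p=camera_params(n);print(n,p)
E
```

```text
{'clock': 0.0, 'qpos': array([ 1.20620075,  0.62932946,  0.03843478,  1.51837051, -0.02704274,
        0.99632954, -0.01999115]), 'qd': array([ 0.00054304,  0.00181877, -0.00033807, -0.00176483,  0.000775  ,
       -0.00163936,  0.00118032]), 'tau': array([-5.09118490e-04, -5.63407660e+01,  1.22583076e+00, -1.93449068e+01,
        1.09753740e-02,  1.04301138e-02, -6.43088910e-06]), 'eef_pos': array([ 191.29172248, -620.89704119,  403.79864621]), 'tool_rot': array([-3.13967295e+00, -1.52899666e-05,  2.98786900e-01]), 'force': array([-0.98008605,  0.20832383,  0.50717773]), 'torque': array([-0.05204191,  0.02117987, -0.02923696]), 'width': 84.84595262079503}
side {'K': array([[440.66865983,   0.        , 259.39355921],
       [  0.        , 440.66865983, 188.32544014],
       [  0.        ,   0.        ,   1.        ]]), 'dist_coeffs': array([-0.06594116,  0.        ,  0.        ,  0.        ,  0.        ]), 'T': array([[-9.81230237e-01,  1.26164843e-01, -1.45841196e-01,
         3.86651317e+02],
       [-1.91558083e-01, -5.50645614e-01,  8.12462251e-01,
         1.08474761e+03],
       [ 2.21973577e-02,  8.25149587e-01,  5.64478021e-01,
         8.39779259e+02],
       [ 0.00000000e+00,  0.00000000e+00,  0.00000000e+00,
         1.00000000e+00]])}
top {'K': array([[454.2586245 ,   0.        , 254.66248732],
       [  0.        , 454.2586245 , 199.86625683],
       [  0.        ,   0.        ,   1.        ]]), 'dist_coeffs': array([-0.13494978,  0.        ,  0.        ,  0.        ,  0.        ]), 'T': array([[-3.00980881e-02,  9.78760707e-01, -2.02784575e-01,
         3.59917713e+02],
       [-9.99542920e-01, -3.00481485e-02,  3.32561689e-03,
         9.31219784e+01],
       [-2.83831788e-03,  2.02791981e-01,  9.79217727e-01,
         1.28512215e+03],
       [ 0.00000000e+00,  0.00000000e+00,  0.00000000e+00,
         1.00000000e+00]])}
```

View pics/side0.png

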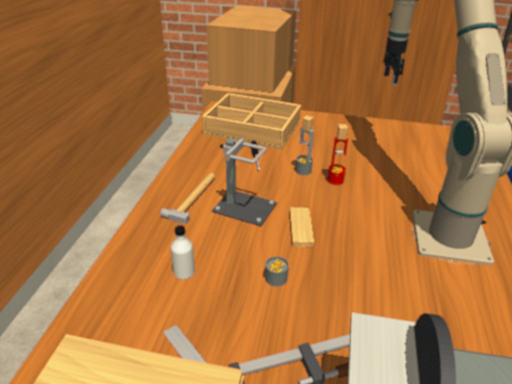

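View pics/top0.png

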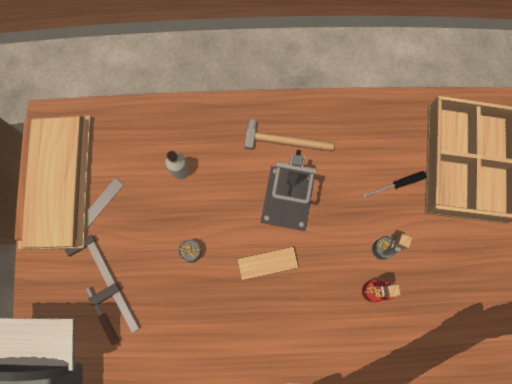

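The hooked grey pot is at about top (387,247) / side (306,150), the red look-alike beside it at top (376,290). The bracket loop is at top (294,183) / side (245,150). Next I enlarge both areas.

```bash
cat > h.py <<'E'
from cell import *
import cv2,numpy as np
def px2w(n,u,v,depth):
    p=camera_params(n)
    q=cv2.undistortPoints(np.array([[[u,v]]],float),p['K'],p['dist_coeffs'])[0,0]
    return (p['T']@np.array([q[0]*depth,-q[1]*depth,-depth,1]))[:3]
def ray_z(n,u,v,z):
    p=camera_params(n);o=p['T'][:3,3];a=px2w(n,u,v,1000.)-o
    return o+a*(z-o[2])/a[2]
def w2px(n,P):
    p=camera_params(n);P=np.atleast_2d(P);c=np.c_[P,np.ones(len(P))]@np.linalg.inv(p['T']).T
    c=c[:,:3]*[1,-1,-1]
    return cv2.projectPoints(c,np.zeros(3),np.zeros(3),p['K'],p['dist_coeffs'])[0][:,0]
def cloud(n,d):
    p=camera_params(n);v,u=np.mgrid[:d.shape[0],:d.shape[1]]
    q=cv2.undistortPoints(np.c_[u.ravel(),v.ravel()].astype(float)[:,None],p['K'],p['dist_coeffs'])[:,0]
    D=d.ravel();c=np.c_[q[:,0]*D,-q[:,1]*D,-D]
    return (c@p['T'][:3,:3].T+p['T'][:3,3]).reshape(*d.shape,3)
def crop(im,u0,v0,u1,v1,k,name):
    c=cv2.resize(im[v0:v1,u0:u1],None,fx=k,fy=k,interpolation=cv2.INTER_CUBIC);cv2.imwrite(name,c)
E
python3 - <<'E'
from h import *
t=cv2.imread('pics/top0.png');s=cv2.imread('pics/side0.png')
crop(t,355,220,425,310,6,'pics/c1.png');crop(s,280,105,360,195,6,'pics/c2.png')
crop(t,250,140,330,240,6,'pics/c3.png');crop(s,205,130,285,230,6,'pics/c4.png')
a=[cv2.imread(f'pics/c{i}.png') for i in(1,2,3,4)]
def st(x,y):
    h=max(x.shape[0],y.shape[0]);return np.hstack([cv2.copyMakeBorder(i,0,h-i.shape[0],0,10,0) for i in(x,y)])
cv2.imwrite('pics/c12.png',st(a[0],a[1])[:600,:]);
a34=st(a[2],a[3]);cv2.imwrite('pics/c34.png',a34[:600,:])
print(a34.shape)
for n in('top','side'):
    C=cloud(n,np.load(f'pics/{n}0.npy'));np.save(f'pics/{n}C.npy',C)
    m=(C[...,2]>5)&(C[...,1]<-50)&(C[...,0]>250)&(C[...,0]<800)
    print(n,np.isfinite(C).all())
Ct=np.load('pics/topC.npy');Cs=np.load('pics/sideC.npy')
for uv in[(387,247),(404,240),(396,243),(378,252)]:print('t',uv,Ct[uv[1],uv[0]].round(1))
for uv in[(308,119),(303,168),(307,140),(305,158)]:print('s',uv,Cs[uv[1],uv[0]].round(1))
print('bar');
for uv in[(294,200),(277,198),(311,200),(294,164),(273,220),(302,223)]:print('t',uv,Ct[uv[1],uv[0]].round(1))
E
```

```text
(600, 980, 3)
top True
side True
t (387, 247) [ 472.  -270.7   51.1]
t (404, 240) [ 472.3 -265.5  215.3]
t (396, 243) [ 468.  -252.1  193.4]
t (378, 252) [ 459.6 -245.4   47.5]
s (308, 119) [ 470.2 -259.   209.3]
s (303, 168) [ 470.8 -239.2   29.9]
s (307, 140) [ 482.5 -514.7   -4. ]
s (305, 158) [ 469.6 -280.5   47. ]
bar
t (294, 200) [580.5  -6.1 204.2]
t (277, 198) [627.1  24.6  11.7]
t (311, 200) [ 6.207e+02 -7.420e+01 -2.000e-01]
t (294, 164) [664.9  -8.4 226.8]
t (273, 220) [563.8  38.5  11.3]
t (302, 223) [552.7 -43.5  10.6]
```

View pics/c12.png

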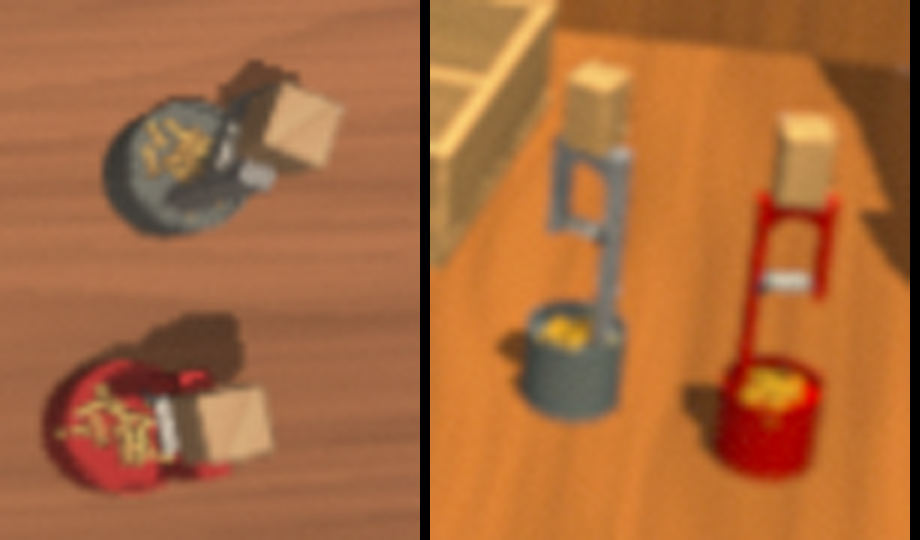

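View pics/c34.png

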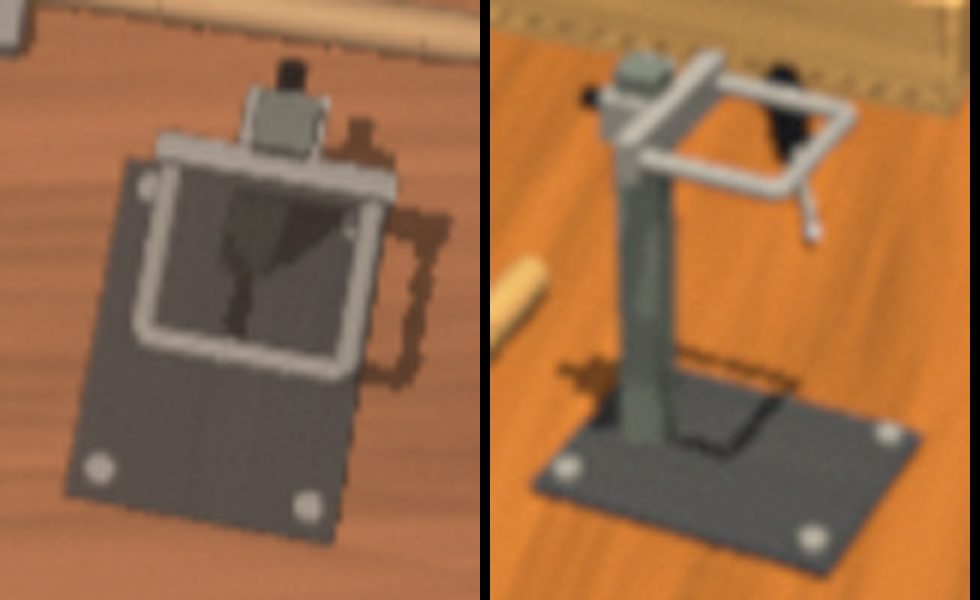

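```bash
python3 - <<'E'
from h import *
Ct=np.load('pics/topC.npy');Cs=np.load('pics/sideC.npy')
# plate corners, from crop c3 (6x, off 250,140)
for n,l,o,z in(('top',[(65,495),(332,543),(128,160)],(250,140),8),('side',[(828,577),(920,437),(533,492)],(205-490/6,130),8)):
    for u,v in l: print(n,'corner',ray_z(n,o[0]+u/6-.4,o[1]+v/6-.4,z).round(1))
# loop points
for n,C in(('top',Ct),('side',Cs)):
    m=(C[...,2]>170)&(C[...,2]<235)&(abs(C[...,0]-600)<90)&(abs(C[...,1]+10)<70)
    P=C[m];print(n,len(P),P.min(0).round(),P.max(0).round())
    # plate
    q=C[(C[...,2]>5)&(C[...,2]<14)&(abs(C[...,0]-600)<120)&(abs(C[...,1]+10)<100)]
    (c,sz,a)=cv2.minAreaRect(q[:,:2].astype(np.float32));print('plate',c,sz,a,np.median(q[:,2]))
    th=np.arctan2(-0.2,1)
    import matplotlib if False else None
E
```

```text
File "<stdin>", line 14
    import matplotlib if False else None
                      ^^
SyntaxError: invalid syntax
```

```bash
python3 - <<'E'
from h import *
Ct=np.load('pics/topC.npy');Cs=np.load('pics/sideC.npy')
for n,l,o,z in(('top',[(65,495),(332,543),(128,160)],(250,140),8),('side',[(828,577),(920,437),(533,492)],(205-490/6,130),8)):
    for u,v in l: print(n,'corner',ray_z(n,o[0]+u/6-.4,o[1]+v/6-.4,z).round(1))
for n,C in(('top',Ct),('side',Cs)):
    q=C[(C[...,2]>4)&(C[...,2]<14)&(abs(C[...,0]-600)<110)&(abs(C[...,1]+10)<85)]
    (c,sz,a)=cv2.minAreaRect(q[:,:2].astype(np.float32));print(n,'plate',c,sz,a,np.median(q[:,2]))
    # front bar
    m=(C[...,2]>170)&(C[...,2]<235)&(abs(C[...,0]-580)<25)&(abs(C[...,1]+10)<30)
    P=C[m];print(len(P),'z',np.percentile(P[:,2],[5,25,50,75,95]).round(1))
    b=np.polyfit(P[:,1],P[:,0],1);print('bar x(y)=',b,'res',np.std(P[:,0]-np.polyval(b,P[:,1])),'yaw',np.arctan(-b[0]))
E
```

```text
top corner [559.4  74.3   8. ]
top corner [532.4 -51.2   8. ]
top corner [723.   38.3   8. ]
side corner [559.3  80.2   8. ]
side corner [533.6 -46.    8. ]
side corner [720.9  45.7   8. ]
top plate (600.1781005859375, -10.430183410644531) (218.98081970214844, 169.02816772460938) 0.014435923658311367 8.805848885554951
115 z [204.7 206.9 208.7 210.4 212.2]
bar x(y)= [8.70273392e-02 5.83959772e+02] res 5.034004346528008 yaw -0.08680862422520816
side plate (600.6963500976562, -3.0968475341796875) (148.16903686523438, 223.16416931152344) 84.65924835205078 7.690875872904485
50 z [202.6 204.9 207.  208.3 209.5]
bar x(y)= [-4.02195867e-02  5.82123853e+02] res 6.475530677470085 yaw 0.04019792116577661
```

```bash
cat >> h.py <<'E'
def box(x0,x1,y0,y1,z0,z1):
    c=np.array([[x,y,z] for x in(x0,x1) for y in(y0,y1) for z in(z0,z1)],float)
    e=[(a,b) for a in range(8) for b in range(a) if bin(a^b).count('1')==1]
    return c,e
def pose(P,x,y,yaw,z=0):
    c,s=np.cos(yaw),np.sin(yaw);return P@np.array([[c,-s,0],[s,c,0],[0,0,1]]).T+[x,y,z]
POT=[(box(-14,14,-14,14,168,212),(0,0,255)),(box(-22,22,-7,7,158,168),(255,0,0)),(box(-22,-14,-7,7,50,158),(255,255,0)),(box(14,22,-7,7,107,158),(0,255,0)),(box(-13,11.5,-6,6,112.5,117.5),(255,0,255))]
def BR(h): return [(box(-40,130,-65,65,0,8),(0,0,255)),(box(80,104,-12,12,8,230),(0,255,0)),(box(-5,5,-42,42,h-5,h+5),(255,0,0)),(box(0,80,37,47,h-5,h+5),(255,255,0)),(box(0,80,-47,-37,h-5,h+5),(255,255,0))]
def overlay(n,im,parts,pz,win,k,name,circ=False):
    u0,v0,u1,v1=win;c=cv2.resize(im[v0:v1,u0:u1],None,fx=k,fy=k,interpolation=cv2.INTER_CUBIC)
    f=lambda P:((w2px(n,pose(P,*pz))-[u0,v0]+.5)*k).round().astype(int)
    for (P,e),col in parts:
        q=f(P)
        for a,b in e: cv2.line(c,tuple(map(int,q[a])),tuple(map(int,q[b])),col,1)
    if circ:
        t=np.linspace(0,2*np.pi,60)
        for z in(0,50): cv2.polylines(c,[f(np.c_[30*np.cos(t),30*np.sin(t),0*t+z])],True,(255,255,255),1)
    cv2.imwrite(name,c);return c
def pair(pt,pt2,name):
    h=max(pt.shape[0],pt2.shape[0]);cv2.imwrite(name,np.hstack([cv2.copyMakeBorder(i,0,h-i.shape[0],0,6,0) for i in(pt,pt2)]))
E
python3 - <<'E'
from h import *
t=cv2.imread('pics/top0.png');s=cv2.imread('pics/side0.png')
print(ray_z('top',355+50.3-.4,220+20.7-.4,212), ray_z('side',280+(600-430)/6,105+78/6-.4,212))
pz=(470,-263,-.27)
pair(overlay('top',t,POT,pz,(365,228,420,265),7,'pics/x.png',1),overlay('side',s,POT,pz,(290,108,325,182),8,'pics/x.png',1),'pics/o1.png')
pz=(585,5,-.213)
pair(overlay('top',t,BR(203),pz,(255,145,325,235),6,'pics/x.png'),overlay('side',s,BR(203),pz,(208,130,280,230),5,'pics/x.png'),'pics/o2.png')
E
```

```text
[ 471.79027524 -268.71696389  212.        ] [ 469.85840732 -264.2867772   212.        ]
```

View pics/o1.png

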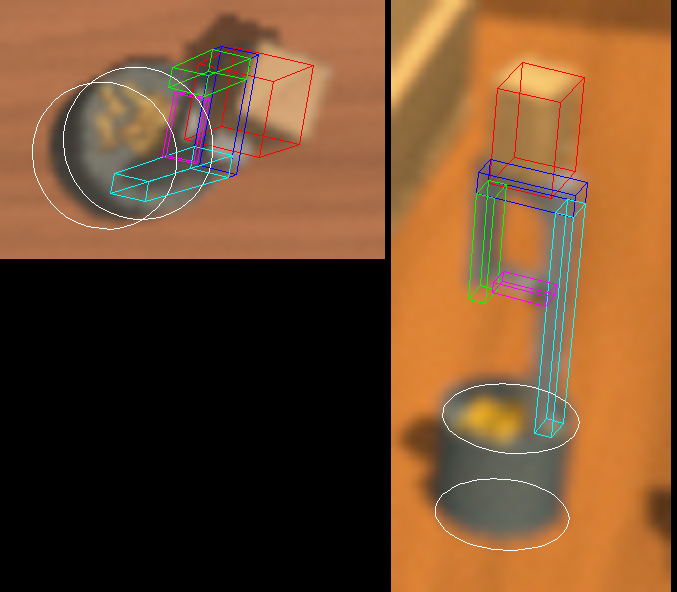

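View pics/o2.png

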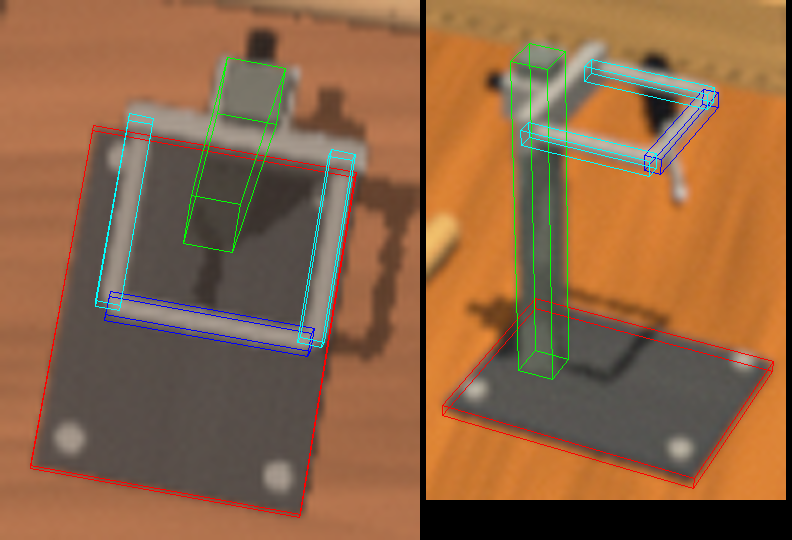

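```bash
python3 - <<'E'
from h import *
t=cv2.imread('pics/top0.png');s=cv2.imread('pics/side0.png')
C=np.load('pics/topC.npy')
m=(C[...,2]>195)&(C[...,2]<230)&(abs(C[...,0]-470)<40)&(abs(C[...,1]+265)<40)
P=C[m];print(len(P),P.mean(0),cv2.minAreaRect(P[:,:2].astype(np.float32)))
pair(overlay('top',t,POT,(471.5,-268.5,-.27),(365,228,420,265),7,'pics/x.png',1),overlay('side',s,POT,(467.5,-266,-.3),(290,108,325,182),8,'pics/x.png',1),'pics/o3.png')
pair(overlay('top',t,BR(205),(586,3,-.213),(255,145,325,235),6,'pics/x.png'),overlay('side',s,BR(205),(586,8.5,-.213),(208,130,280,230),5,'pics/x.png'),'pics/o4.png')
print(ray_z('top',394,291,212))
E
```

```text
156 [ 470.79639502 -266.65183611  210.2983638 ] ((471.22686767578125, -268.277587890625), (27.82002830505371, 28.47507667541504), 64.86187744140625)
[ 352.82370917 -232.166502    212.        ]
```

View pics/o3.png

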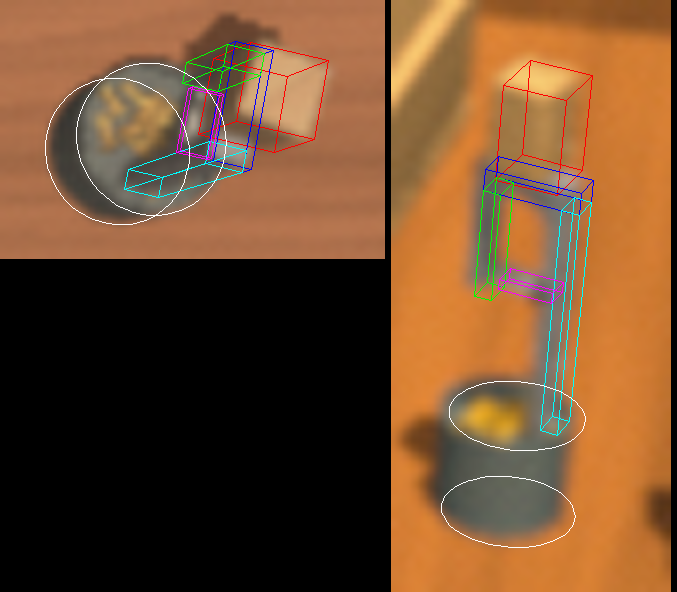

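View pics/o4.png

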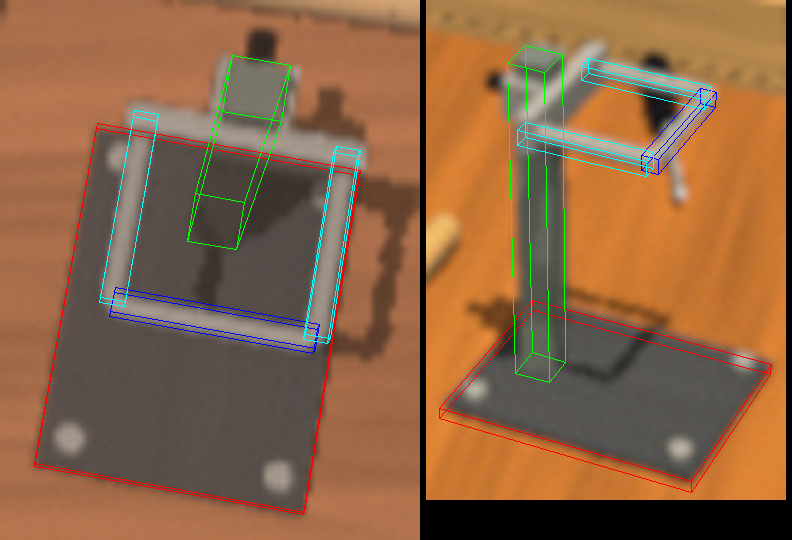

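Top-view fit: pot at about (471,-268), yaw -0.27, with the grip's top at z 210 as it should be. Bracket at about (586,3), yaw -0.213, bar about z 205. The side view disagrees by about 5 mm in y, so I'll check it with the gripper over the pot.

```bash
python3 -m jog '[0,0,-40,0,85, 40,-26,-40,-7,85, 80,-54,-40,-14,85, 120,-81,-40,-21,85, 160,-108,-40,-28,85, 200,-136,-40,-35,85, 240,-163,-40,-42,85, 280,-190,-40,-49,85, 320,-218,-40,-54,85, 350,-240,-40,-57.4,85, 372,-256,-40,-57.4,85, 372,-256,-40,-57.4,85, 372,-256,-40,-57.4,85, 372,-256,-40,-57.4,85]'; python3 - <<'E'
from h import *
s=read_state();print(s['clock'],s['eef_pos'],s['tool_rot'],s['force'],s['qpos'])
for n,w in(('top',(365,200,435,280)),('side',(280,80,340,190))):
    im,d=get_image(n);cv2.imwrite(f'pics/{n}1.png',im);crop(im,*w,5,f'pics/{n}1c.png')
    
pair(cv2.imread('pics/top1c.png'),cv2.imread('pics/side1c.png'),'pics/p1.png')
E
```

```text
clock: 1.27
eef_pos: [472.8, -264.7, 444.5]
tool_rot: [-3.141, -0.001, 1.306]
force: [-0.8, 0.1, -0.3]
width: 84.9
1.2667 [ 472.83130884 -264.65333036  444.4684212 ] [-3.14133049e+00 -9.60748595e-04  1.30612548e+00] [-0.80060723  0.0662893  -0.27018939] [ 0.65205339  0.43838283 -0.28053663  1.76453122  0.14293558  0.95902563
  0.04966973]
```

View pics/p1.png

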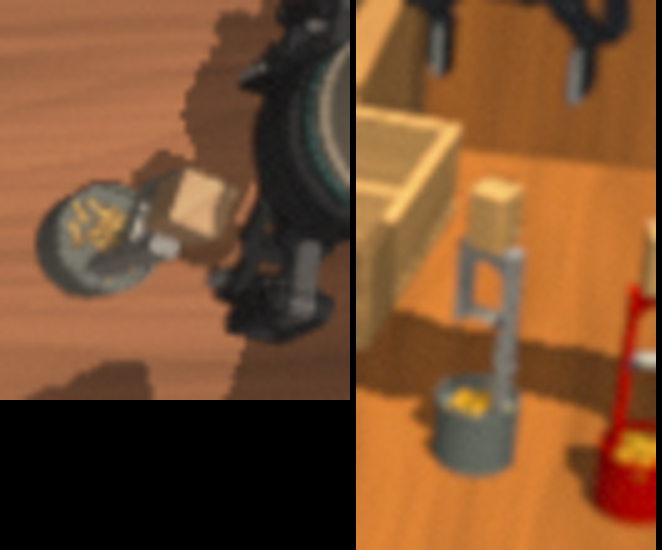

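```bash
python3 - <<'E'
from h import *
s=read_state();p=s['eef_pos'];yw=s['tool_rot'][2]
yd=np.array([np.sin(yw),-np.cos(yw),0]);xd=np.array([np.cos(yw),np.sin(yw),0])
im=cv2.imread('pics/side1.png')
for k in(-1,1): print(w2px('side',[p+k*46*yd-[0,0,160],p+k*46*yd-[0,0,173]]))
parts=[]
for k in(-1,1):
    P,e=box(-11,11,min(k*42,k*52),max(k*42,k*52),-160,-130)
    parts.append(((np.array([p+a*xd+b*yd+[0,0,c] for a,b,c in P]),e),(0,0,255)))
o=overlay('side',im,parts,(0,0,0),(285,70,335,115),8,'pics/x.png')
im=cv2.imread('pics/top1.png')
o2=overlay('top',im,parts,(0,0,0),(400,200,450,280),6,'pics/x.png')
pair(o,o2,'pics/p2.png')
E
```

```text
[[323.33822243  99.6013586 ]
 [322.93279332 103.36626329]]
[[296.84754046  94.03943145]
 [296.57937006  97.74700776]]
```

View pics/p2.png

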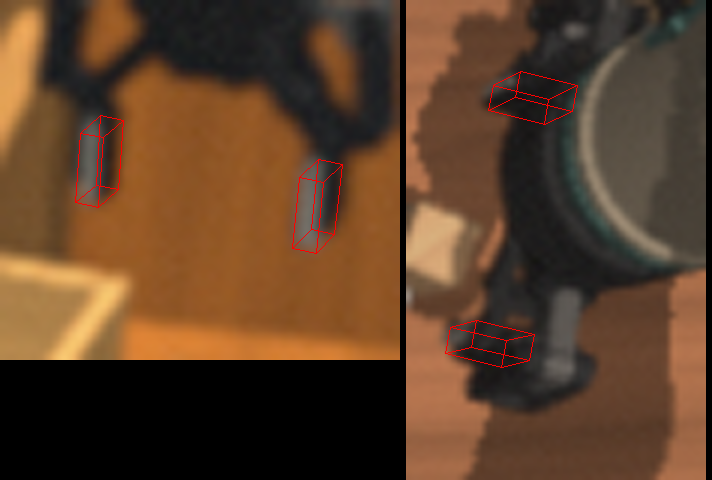

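```bash
python3 -m jog '[0,0,25,0,85, 0,0,50,0,85, 0,0,70,0,85, 0,0,85,0,85, 0,0,95,0,85, 0,0,95,0,85, 0,0,95,0,85]'; python3 - <<'E'
from h import *
s=read_state();print(s['eef_pos'],s['force'])
for n,w in(('top',(365,200,435,280)),('side',(275,90,345,190))):
    im,d=get_image(n);cv2.imwrite(f'pics/{n}2.png',im);crop(im,*w,5,f'pics/{n}2c.png')
pair(cv2.imread('pics/top2c.png'),cv2.imread('pics/side2c.png'),'pics/p3.png')
E
```

```text
clock: 1.95
eef_pos: [471.1, -268.0, 349.7]
tool_rot: [-3.141, 0.0, 1.299]
force: [-0.3, -0.1, 0.0]
width: 85.2
[ 471.05443857 -268.01958408  349.65318757] [-0.32282166 -0.0957128   0.00461027]
```

View pics/p3.png

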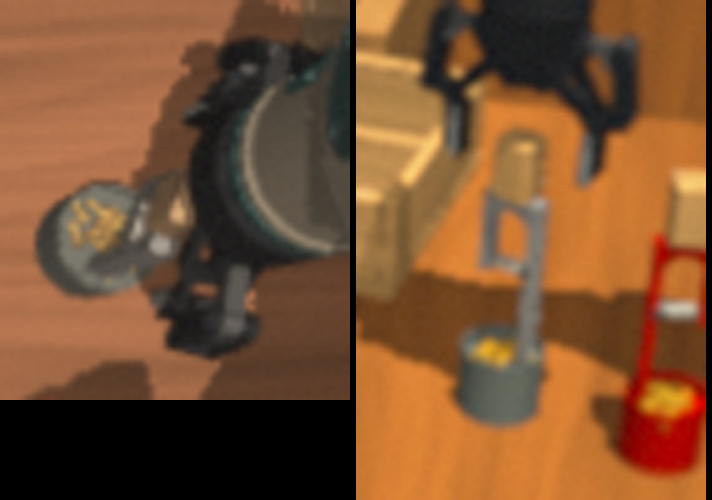

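Settled, the grip stands centred between the pads in the side view (grip at crop u 520, pads at 457 and 590). Closing.

```bash
python3 -m jog '[0,0,0,0,60, 0,0,0,0,40, 0,0,0,0,20, 0,0,0,0,20, 0,0,0,0,15, 0,0,0,0,15, 0,0,0,0,15, 0,0,0,0,15]'; python3 - <<'E'
from h import *
s=read_state();print(s['eef_pos'],s['force'],s['torque'],s['width'])
for n,w in(('top',(365,200,435,280)),('side',(275,90,345,190))):
    im,d=get_image(n);cv2.imwrite(f'pics/{n}3.png',im);crop(im,*w,5,f'pics/{n}3c.png')
pair(cv2.imread('pics/top3c.png'),cv2.imread('pics/side3c.png'),'pics/p4.png')
E
```

```text
clock: 2.72
eef_pos: [472.1, -267.1, 350.3]
tool_rot: [3.14, 0.0, 1.301]
force: [1.2, 0.0, 4.1]
width: 29.0
[ 472.12935196 -267.10689579  350.27993101] [1.24273599 0.03509991 4.05502411] [-0.01381486 -0.33088852  0.02481458] 29.015488029633488
```

View pics/p4.png

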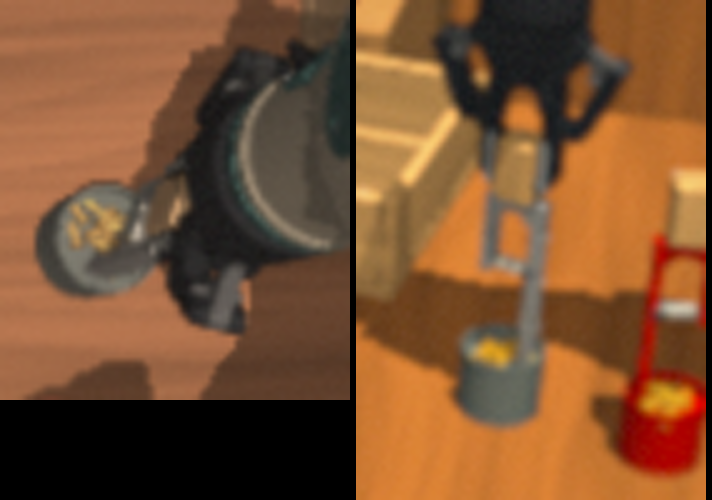

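```bash
python3 -m jog '[0,0,-8,0,15, 0,0,-22,0,15, 0,0,-42,0,15, 0,0,-65,0,15, 15,-2,-88,0,15, 40,-5,-108,0,15, 70,-9,-122,-1,15, 102,-13,-127,-1.5,15, 134,-17,-127,-2,15, 166,-21,-127,-2.5,15, 198,-26,-127,-3,15, 228,-30,-127,-3.3,15, 252,-33,-127,-3.3,15, 270,-35,-127,-3.3,15, 281,-36.5,-127,-3.3,15, 287,-37.4,-127,-3.3,15, 287,-37.4,-127,-3.3,15, 287,-37.4,-127,-3.3,15, 287,-37.4,-127,-3.3,15, 287,-37.4,-127,-3.3,15]'; python3 - <<'E'
from h import *
s=read_state();print(s['eef_pos'],s['tool_rot'],s['force'],s['torque'],s['width'],s['qpos'])
for n in('top','side'):
    im,d=get_image(n);cv2.imwrite(f'pics/{n}4.png',im);np.save(f'pics/{n}4.npy',d)
p=s['eef_pos'];pz=(p[0],p[1],s['tool_rot'][2]-np.pi/2,p[2]-350)
w=(200,70,310,220)
im=cv2.imread('pics/side4.png');crop(im,*w,4,'pics/a.png')
o=overlay('side',im,POT,pz,w,4,'pics/x.png',1)
cv2.imwrite('pics/p5.png',np.hstack([cv2.imread('pics/a.png')[:,:390],o[:,:390]]))
w=(230,140,330,240)
im=cv2.imread('pics/top4.png');crop(im,*w,4,'pics/a.png')
o=overlay('top',im,POT,pz,w,4,'pics/x.png',1)
cv2.imwrite('pics/p6.png',np.hstack([cv2.imread('pics/a.png'),o]))
E
```

```text
clock: 4.48
eef_pos: [512.0, 18.0, 476.6]
tool_rot: [-3.141, 0.001, 1.356]
force: [-0.5, -0.4, -5.0]
width: 27.7
[511.96963869  17.97777205 476.56085558] [-3.14117148e+00  1.05971145e-03  1.35574550e+00] [-0.51083114 -0.4314195  -4.99285585] [ 0.03278638  0.03927911 -0.00163259] 27.730465931078268 [ 0.1798043   0.36784137 -0.37425515  1.79104043  0.15660032  1.01248632
 -0.47009348]
```

View pics/p5.png

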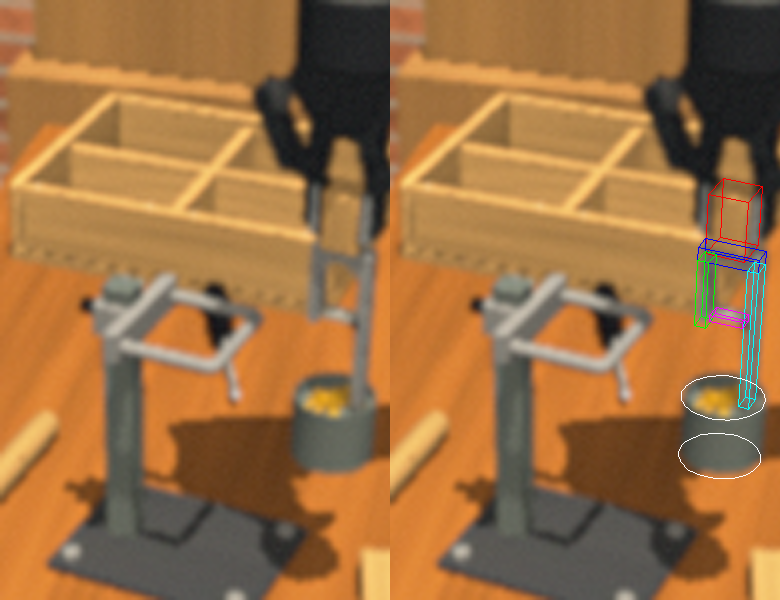

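View pics/p6.png

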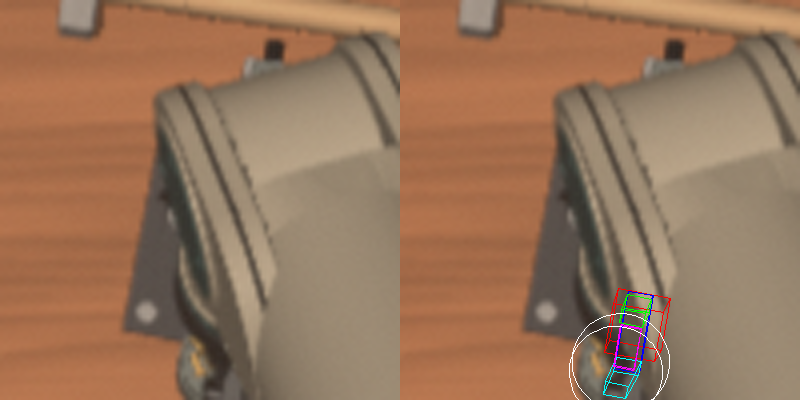

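```bash
python3 - <<'E'
from h import *
im=cv2.imread('pics/side4.png');M=None
p=[511.97,17.98,476.56];pz=(p[0],p[1],1.3557-np.pi/2,p[2]-350)
def sh(du,dv): return cv2.warpAffine(im,np.float32([[1,0,-du],[0,1,-dv]]),(512,384))
w=(265,110,300,195)
L=[cv2.copyMakeBorder(overlay('side',sh(*b),POT,pz,w,7,'pics/x.png',1),0,0,0,6,0) for b in((0,-1),(-.7,-1.7),(-1,-2))]
cv2.imwrite('pics/p7.png',np.hstack(L))
w=(205,135,280,225)
L=[cv2.copyMakeBorder(overlay('side',sh(*b),BR(h),q,w,5,'pics/x.png'),0,0,0,6,0) for b,h,q in(((-.5,-1.5),203,(586,3,-.213)),((-.5,-1.5),206,(586,3,-.213)))]
cv2.imwrite('pics/p8.png',np.hstack(L))
E
```

```text
(no output)
```

View pics/p7.png

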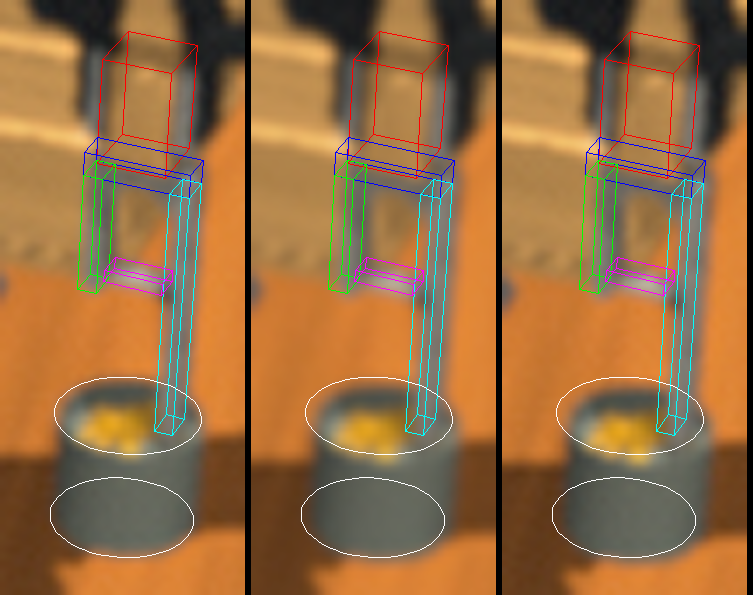

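View pics/p8.png

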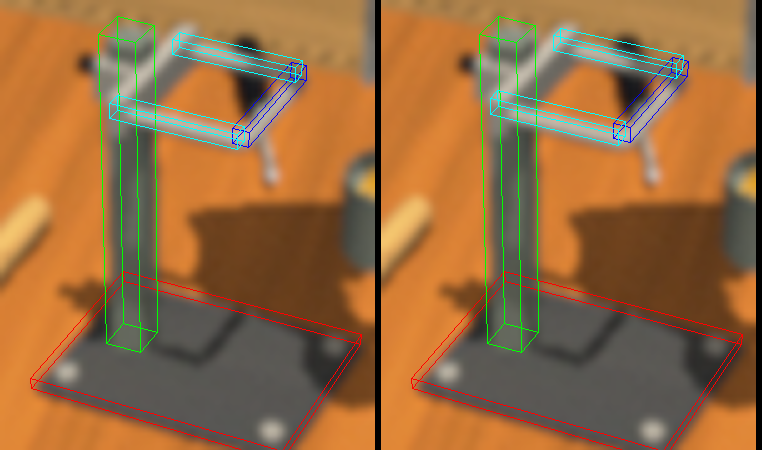

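```bash
python3 -m jog '[0,4,0,0,15, 0,12,0,0,15, 0,22,0,0,15, 0,33,0,0,15, 0,44,0,0,15, 0,53,0,0,15, 0,58,0,0,15, 0,60,0,0,15, 0,60,0,0,15, 0,60,0,0,15, 0,60,0,0,15]'; cat > look.py <<'E'
from h import *
import sys
k=sys.argv[1]
s=read_state();p=s['eef_pos'];print(s['clock'],p.round(2),s['tool_rot'].round(4),'F',s['force'].round(2),'T',s['torque'].round(3),s['width'])
im,d=get_image('side');cv2.imwrite(f'pics/side{k}.png',im);np.save(f'pics/side{k}.npy',d)
sh=cv2.warpAffine(im,np.float32([[1,0,-.7],[0,1,1.2]]),(512,384))
pz=(p[0],p[1],s['tool_rot'][2]-np.pi/2,p[2]-350)
w=(225,100,290,200)
crop(im,*w,6,'pics/a.png');o=overlay('side',sh,POT,pz,w,6,'pics/x.png',1)
cv2.imwrite(f'pics/l{k}.png',np.hstack([cv2.imread('pics/a.png'),o]))
E
python3 look.py 5
```

```text
clock: 5.5
eef_pos: [570.3, 7.1, 476.7]
tool_rot: [-3.141, 0.0, 1.359]
force: [0.1, 0.1, -4.1]
width: 27.7
5.5 [570.32   7.08 476.71] [-3.1410e+00  1.0000e-04  1.3586e+00] F [ 0.1   0.14 -4.09] T [ 0.009 -0.04  -0.05 ] 27.69489575340078
```

View pics/l5.png

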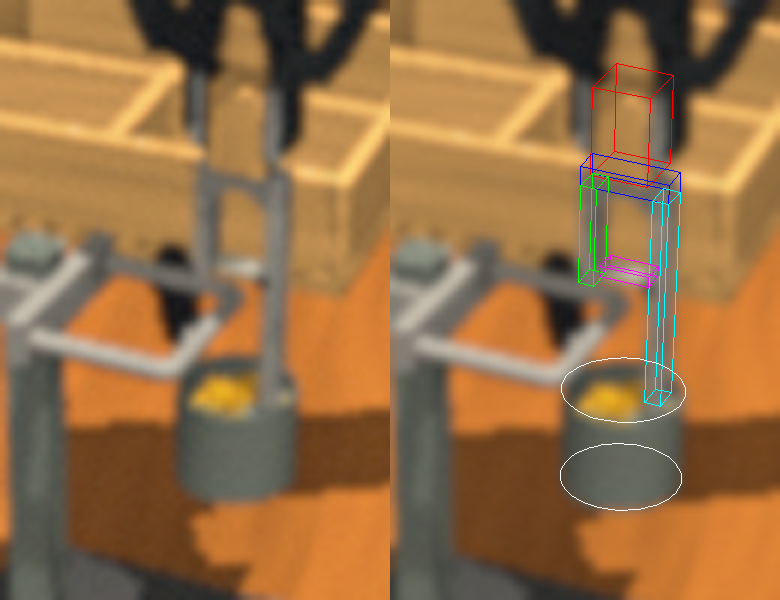

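```bash
python3 - <<'E'
from h import *
im=cv2.imread('pics/side5.png');crop(im,223,135,273,170,14,'pics/z5.png')
im=cv2.imread('pics/side4.png');crop(im,223,135,273,170,14,'pics/z4.png')
cv2.imwrite('pics/z45.png',cv2.resize(np.vstack([cv2.imread('pics/z4.png')]),None,fx=1,fy=1))
E
```

```text
(no output)
```

View pics/z45.png

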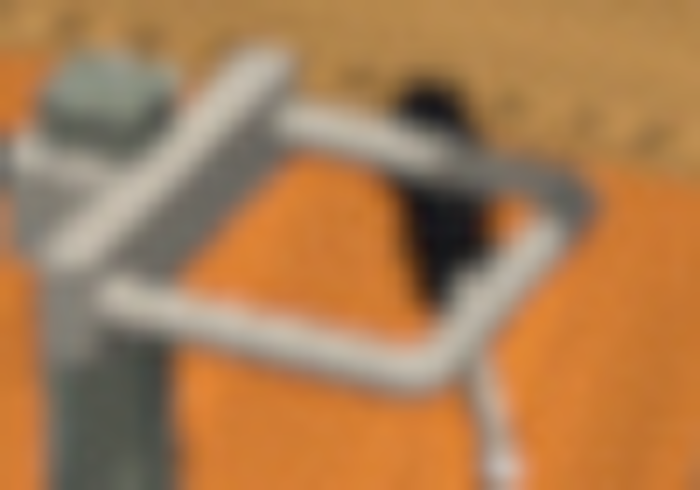

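View pics/z5.png

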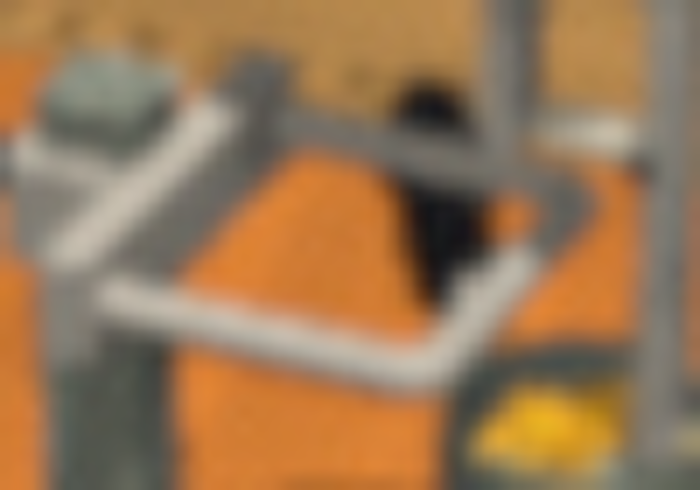

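```bash
python3 - <<'E'
from h import *
from scipy.optimize import least_squares
A=np.array([[253.2,161.4],[264.6,148.6]])
for bias in([.7,-1.2],[.7,-1.6],[0,-1.2]):
    f=lambda q:(w2px('side',pose(np.array([[0,42.,0],[0,-42,0]]),q[0],q[1],q[3],q[2]))+bias-A).ravel()
    r=least_squares(f,[586,3,204,-.213]);print(bias,r.x.round(3),r.cost)
    f2=lambda q:np.r_[f([q[0],q[1],q[2],-.213])]
    r=least_squares(f2,[586,3,204]);print('   fixed yaw',r.x.round(2),f2(r.x).round(2))
    for h in(201,205):
        f3=lambda q:np.r_[f([q[0],q[1],h,-.213])]
        r=least_squares(f3,[586,3]);print('   h',h,r.x.round(2),f3(r.x).round(2))
E
```

```text
[0.7, -1.2] [ 5.93175e+02 -3.33800e+01  1.78551e+02 -2.21000e-01] 2.605726366086441e-21
   fixed yaw [591.98 -26.87 182.41] [ 0.07  0.06 -0.07 -0.06]
   h 201 [586.16   4.42] [-0.09  0.24  0.09 -0.26]
   h 205 [584.91  11.16] [-0.12  0.27  0.13 -0.31]
[0.7, -1.6] [ 5.93289e+02 -3.41480e+01  1.76722e+02 -2.22000e-01] 3.5714738676295224e-21
   fixed yaw [592.02 -27.21 180.85] [ 0.07  0.07 -0.08 -0.07]
   h 201 [585.72   6.65] [-0.1   0.25  0.1  -0.29]
   h 205 [584.47  13.37] [-0.13  0.29  0.14 -0.33]
[0, -1.2] [ 5.91019e+02 -3.31720e+01  1.78956e+02 -2.22000e-01] 5.394248338437164e-21
   fixed yaw [589.68 -25.81 183.32] [ 0.08  0.07 -0.08 -0.07]
   h 201 [584.2    3.96] [-0.07  0.24  0.08 -0.26]
   h 205 [582.96  10.7 ] [-0.11  0.27  0.11 -0.31]
```

```bash
python3 -m jog '[0,3,0,0,15, 0,7,0,0,15, 0,11,0,0,15, 0,14,0,0,15, 0,15.5,0,0,15, 0,15.5,0,0,15, 0,15.5,0,0,15, 0,15.5,0,0,15]'; python3 look.py 6; python3 - <<'E'
from h import *
im=cv2.imread('pics/side6.png');s=read_state();p=s['eef_pos']
sh=cv2.warpAffine(im,np.float32([[1,0,-.7],[0,1,1.2]]),(512,384))
o=overlay('side',sh,BR(201),(586,3.5,-.213),(223,110,273,180),8,'pics/x.png')
o2=overlay('side',sh,POT,(p[0],p[1],s['tool_rot'][2]-np.pi/2,p[2]-350),(223,110,273,180),8,'pics/x.png')
pair(o2[:,:396],o[:,:390],'pics/z6.png')
E
```

```text
clock: 6.22
eef_pos: [585.8, 3.7, 476.6]
tool_rot: [-3.141, -0.0, 1.358]
force: [-0.2, -1.2, -4.4]
width: 27.1
6.2167 [585.77   3.66 476.64] [-3.1412 -0.      1.3583] F [-0.17 -1.22 -4.45] T [0.012 0.017 0.062] 27.107886283016605
```

View pics/z6.png

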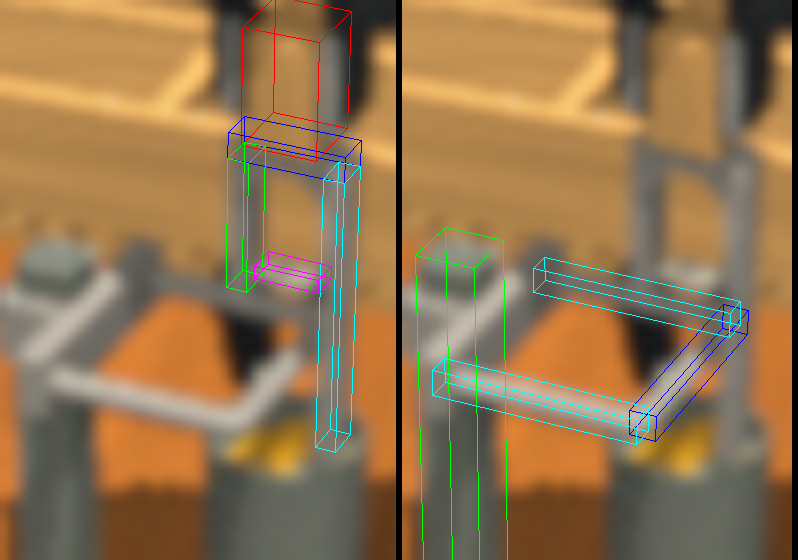

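```bash
python3 -m jog '[0,0,4,0,15, 0,0,10,0,15, 0,0,16,0,15, 0,0,22,0,15, 0,0,26,0,15, 0,0,28,0,15, 0,0,28,0,15, 0,0,28,0,15]'; for i in 1; do python3 look.py 7; done
```

```text
clock: 6.93
eef_pos: [586.0, 3.6, 448.7]
tool_rot: [3.142, -0.0, 1.358]
force: [-0.1, -0.7, -4.1]
width: 27.7
6.9333 [585.97   3.61 448.69] [ 3.1416e+00 -1.0000e-04  1.3582e+00] F [-0.15 -0.68 -4.08] T [ 0.03  -0.006 -0.006] 27.736236461400328
```

View pics/l7.png

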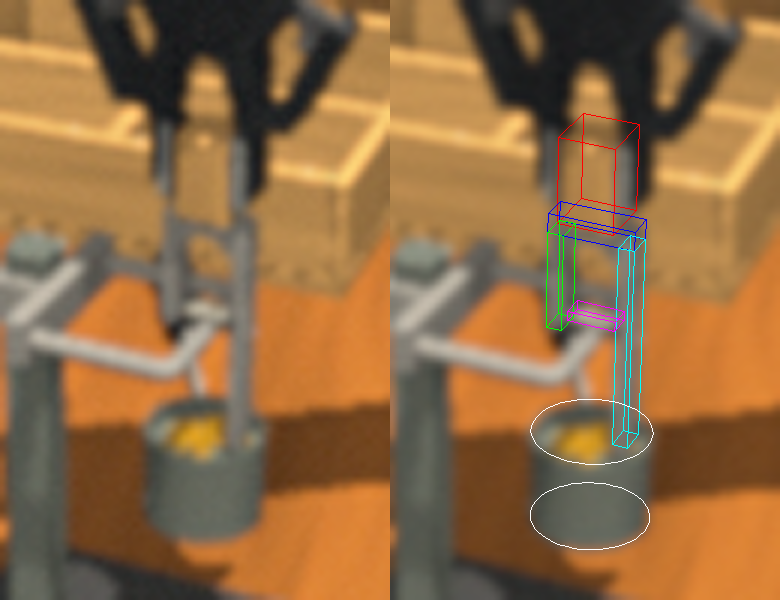

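Bar lies between nose and shank just under the gate, with no contact force. Pressing on in small steps.

```bash
python3 -m jog '[0,0,1.5,0,15, 0,0,3,0,15, 0,0,4,0,15, 0,0,4,0,15]'; python3 -m jog '[0,0,1.5,0,15, 0,0,3,0,15, 0,0,4,0,15, 0,0,4,0,15]';python3 -m jog '[0,0,1.5,0,15, 0,0,3,0,15, 0,0,4,0,15, 0,0,4,0,15]'
```

```text
clock: 7.32
eef_pos: [586.1, 3.7, 445.2]
tool_rot: [3.141, -0.0, 1.358]
force: [-0.4, 0.6, 0.6]
width: 27.4
clock: 7.65
eef_pos: [586.1, 3.6, 440.9]
tool_rot: [3.141, -0.0, 1.358]
force: [-1.0, 0.3, 0.8]
width: 27.5
clock: 7.98
eef_pos: [585.7, 3.7, 436.6]
tool_rot: [-3.141, -0.0, 1.358]
force: [-1.2, 1.6, 2.7]
width: 27.7
```

```bash
for i in 1; do python3 -m jog '[0,0,1.5,0,15, 0,0,3,0,15, 0,0,4,0,15, 0,0,4,0,15]'; python3 -m jog '[0,0,1.5,0,15, 0,0,3,0,15, 0,0,4,0,15, 0,0,4,0,15]';python3 look.py 8; done
```

```text
clock: 8.32
eef_pos: [585.3, 3.7, 432.0]
tool_rot: [-3.139, 0.0, 1.358]
force: [-3.0, 0.3, 1.7]
width: 27.5
clock: 8.65
eef_pos: [585.5, 3.6, 428.1]
tool_rot: [-3.14, 0.0, 1.358]
force: [-3.5, 2.1, -0.3]
width: 28.0
8.65 [585.47   3.63 428.06] [-3.1397e+00  4.0000e-04  1.3583e+00] F [-3.51  2.1  -0.34] T [0.236 1.018 0.024] 27.98798176392115
```

View pics/l8.png

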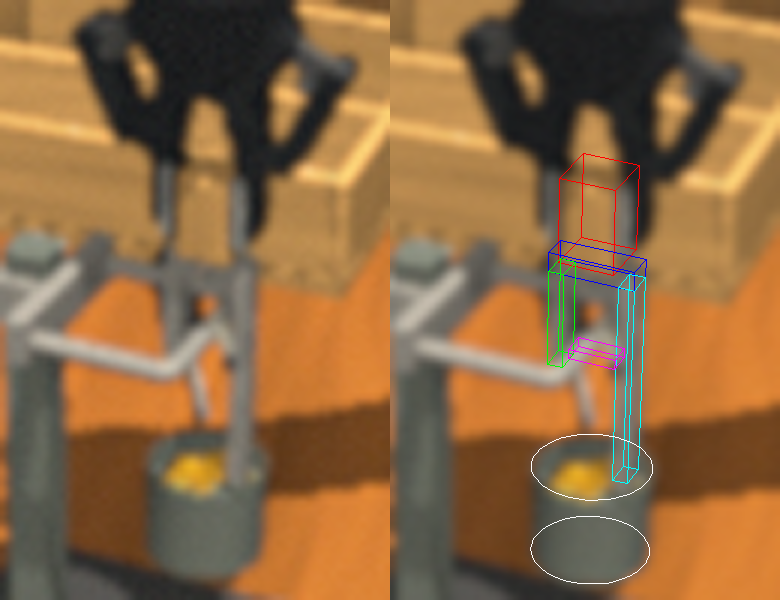

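```bash
for i in 1; do python3 -m jog '[0,0,1.5,0,15, 0,0,3,0,15, 0,0,4,0,15, 0,0,4,0,15]'; python3 -m jog '[0,0,1.5,0,15, 0,0,3,0,15, 0,0,4,0,15, 0,0,4,0,15]';python3 -m jog '[0,0,1.5,0,15, 0,0,3,0,15, 0,0,4,0,15, 0,0,4,0,15]';python3 look.py 9; done
```

```text
clock: 9.03
eef_pos: [585.7, 3.6, 424.2]
tool_rot: [-3.141, 0.0, 1.358]
force: [-4.5, 0.6, -0.0]
width: 27.3
clock: 9.37
eef_pos: [585.8, 3.6, 420.3]
tool_rot: [-3.141, 0.0, 1.358]
force: [-3.5, 1.4, -1.6]
width: 27.4
clock: 9.7
eef_pos: [585.4, 3.7, 415.9]
tool_rot: [-3.14, 0.0, 1.358]
force: [-3.7, 0.4, -4.5]
width: 27.6
9.7 [585.44   3.65 415.91] [-3.1396e+00  4.0000e-04  1.3583e+00] F [-3.71  0.4  -4.51] T [ 0.323  1.098 -0.048] 27.579338293165062
```

View pics/l9.png

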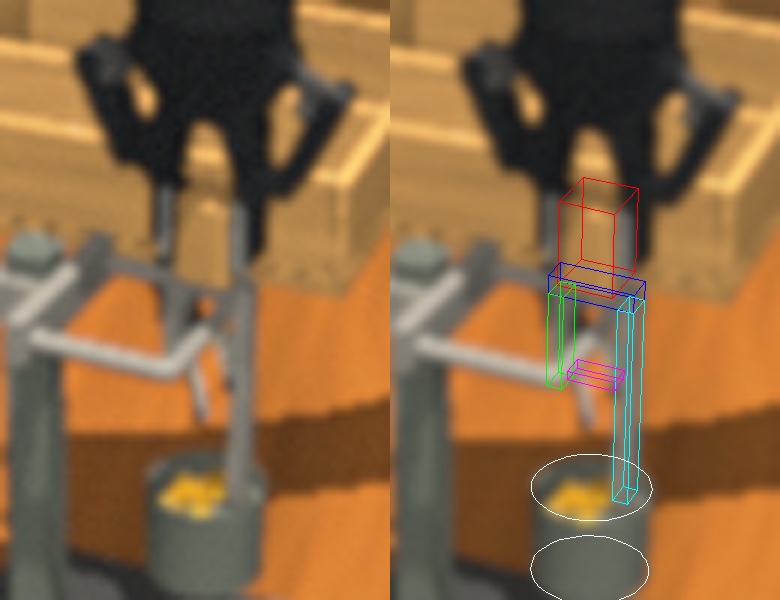

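```bash
for i in 1; do python3 -m jog '[0,0,1.5,0,15, 0,0,3,0,15, 0,0,4,0,15, 0,0,4,0,15]'; python3 -m jog '[0,0,1.5,0,15, 0,0,3,0,15, 0,0,4,0,15, 0,0,4,0,15]'; python3 look.py 10; done
```

```text
clock: 10.08
eef_pos: [587.0, 3.2, 413.0]
tool_rot: [3.138, -0.001, 1.358]
force: [0.1, -0.5, -4.6]
width: 27.4
clock: 10.42
eef_pos: [586.0, 3.5, 408.5]
tool_rot: [3.141, 0.0, 1.358]
force: [-0.5, -0.3, -4.6]
width: 27.6
10.4167 [585.99   3.5  408.53] [3.1414e+00 1.0000e-04 1.3581e+00] F [-0.5  -0.34 -4.65] T [-0.019  0.038  0.024] 27.581154963644142
```

View pics/l10.png

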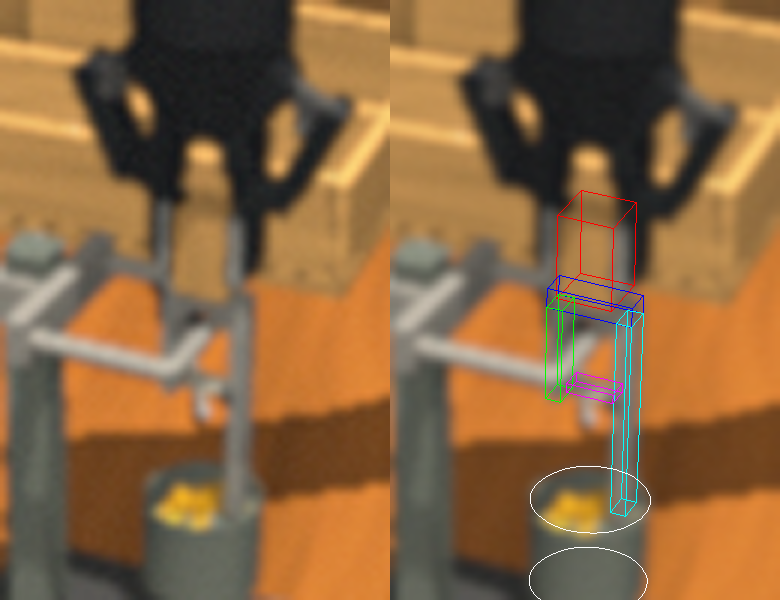

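Side force vanished at TCP z 413 and the gate shows again at its shut place below the bar (crop 210,385). Next, on to home in small steps.

```bash
python3 -m jog '[0,0,1.5,0,15, 0,0,3,0,15, 0,0,4,0,15, 0,0,4,0,15]'; python3 -m jog '[0,0,1,0,15, 0,0,2,0,15, 0,0,2,0,15, 0,0,2,0,15]'
```

```text
clock: 10.8
eef_pos: [585.8, 3.6, 404.4]
tool_rot: [-3.141, 0.0, 1.358]
force: [0.4, -1.7, -4.4]
width: 27.7
clock: 11.13
eef_pos: [585.9, 3.6, 402.7]
tool_rot: [-3.142, 0.0, 1.358]
force: [0.1, 0.1, -4.2]
width: 27.6
```

```bash
python3 -m jog '[0,0,1,0,15, 0,0,1,0,15, 0,0,1,0,15]'; python3 -m jog '[0,0,1,0,15, 0,0,1,0,15, 0,0,1,0,15]'; python3 -m jog '[0,0,1,0,15, 0,0,1,0,15, 0,0,1,0,15]'
```

```text
clock: 11.38
eef_pos: [585.9, 3.6, 401.7]
tool_rot: [-3.142, 0.0, 1.358]
force: [-0.1, 0.4, -4.7]
width: 27.3
clock: 11.63
eef_pos: [586.0, 3.6, 400.9]
tool_rot: [3.141, -0.0, 1.358]
force: [-0.0, 1.3, -4.4]
width: 27.6
clock: 11.88
eef_pos: [586.0, 3.6, 400.2]
tool_rot: [3.141, -0.0, 1.358]
force: [-0.2, -0.1, 0.6]
width: 27.6
```

```bash
python3 -m jog '[0,0,0.7,0,15, 0,0,1,0,15, 0,0,1,0,15, 0,0,1,0,15]'; python3 look.py 11
```

```text
clock: 12.22
eef_pos: [586.0, 3.6, 399.3]
tool_rot: [3.141, -0.0, 1.358]
force: [-1.7, 0.1, 4.9]
width: 27.5
12.2167 [585.97   3.64 399.29] [ 3.1408e+00 -1.0000e-04  1.3582e+00] F [-1.71  0.05  4.95] T [-0.066  0.518  0.005] 27.45149132460622
```

View pics/l11.png

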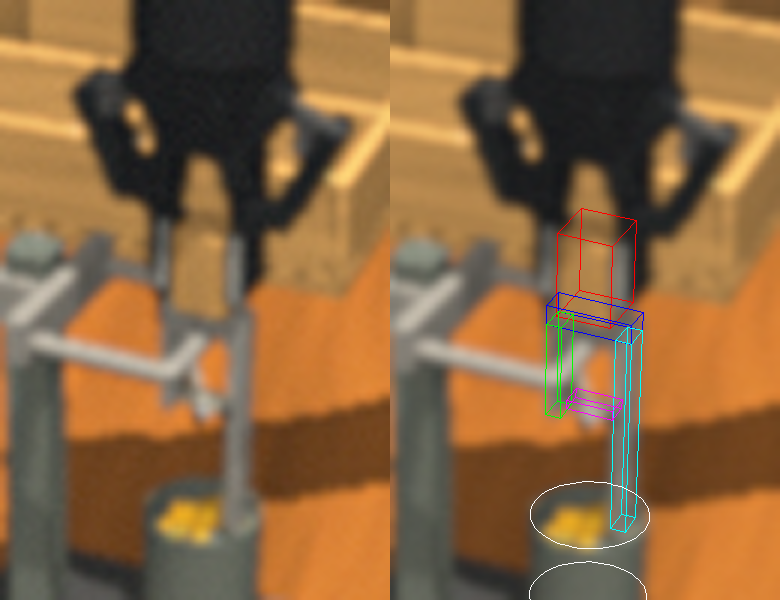

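Home with about 9 N of pressing. Now draw up to the gate.

```bash
python3 -m jog '[0,0,-2,0,15, 0,0,-6,0,15, 0,0,-11,0,15, 0,0,-16,0,15, 0,0,-21,0,15, 0,0,-25,0,15, 0,0,-28,0,15, 0,0,-28,0,15, 0,0,-28,0,15]'; python3 -m jog '[0,0,-1,0,15, 0,0,-2,0,15, 0,0,-2,0,15]';python3 -m jog '[0,0,-1,0,15, 0,0,-1,0,15, 0,0,-1,0,15]'
```

```text
clock: 13.02
eef_pos: [585.9, 3.6, 426.9]
tool_rot: [3.141, -0.0, 1.358]
force: [-0.1, 0.0, -4.8]
width: 27.5
clock: 13.27
eef_pos: [585.9, 3.6, 428.7]
tool_rot: [-3.142, -0.0, 1.358]
force: [0.9, -0.0, -3.7]
width: 27.4
clock: 13.52
eef_pos: [585.9, 3.6, 429.7]
tool_rot: [3.142, -0.0, 1.358]
force: [0.2, -0.1, -5.2]
width: 27.8
```

```bash
python3 -m jog '[0,0,-1,0,15, 0,0,-1,0,15, 0,0,-1,0,15]';python3 -m jog '[0,0,-1,0,15, 0,0,-1,0,15, 0,0,-1,0,15]'
```

```text
clock: 13.77
eef_pos: [585.9, 3.6, 430.8]
tool_rot: [3.141, -0.0, 1.358]
force: [0.3, -0.6, -4.4]
width: 27.4
clock: 14.02
eef_pos: [585.8, 3.6, 431.7]
tool_rot: [-3.141, 0.0, 1.358]
force: [0.3, -0.2, -5.0]
width: 27.5
```

```bash
python3 -m jog '[0,0,-1,0,15, 0,0,-1,0,15, 0,0,-1,0,15]';python3 -m jog '[0,0,-0.6,0,15, 0,0,-0.6,0,15, 0,0,-0.6,0,15]'
```

```text
clock: 14.27
eef_pos: [585.9, 3.6, 432.3]
tool_rot: [-3.141, 0.0, 1.358]
force: [1.2, -0.3, -8.3]
width: 27.3
clock: 14.52
eef_pos: [585.8, 3.5, 432.9]
tool_rot: [-3.141, 0.0, 1.358]
force: [0.9, -1.0, -11.1]
width: 27.8
```

```bash
python3 -m jog '[0,0,0,0,15, 0,0,0,0,15, 0,0,0,0,15, 0,0,0,0,15]'; python3 look.py 12; python3 -m jog '[0,0,2,0,15, 0,0,6,0,15, 0,0,11,0,15, 0,0,16,0,15, 0,0,21,0,15, 0,0,25,0,15, 0,0,28,0,15, 0,0,30,0,15, 0,0,31,0,15, 0,0,32,0,15, 0,0,32,0,15, 0,0,32,0,15]'
```

```text
clock: 14.85
eef_pos: [585.8, 3.6, 433.1]
tool_rot: [-3.141, 0.0, 1.358]
force: [1.8, -0.0, -11.4]
width: 27.3
14.85 [585.82   3.59 433.1 ] [-3.1412e+00  1.0000e-04  1.3582e+00] F [  1.76  -0.04 -11.35] T [ 0.07  -0.231 -0.013] 27.25304915754347
clock: 15.9
eef_pos: [585.9, 3.6, 401.5]
tool_rot: [3.141, -0.0, 1.358]
force: [-0.6, -0.2, -4.3]
width: 27.1
```

View pics/l12.png

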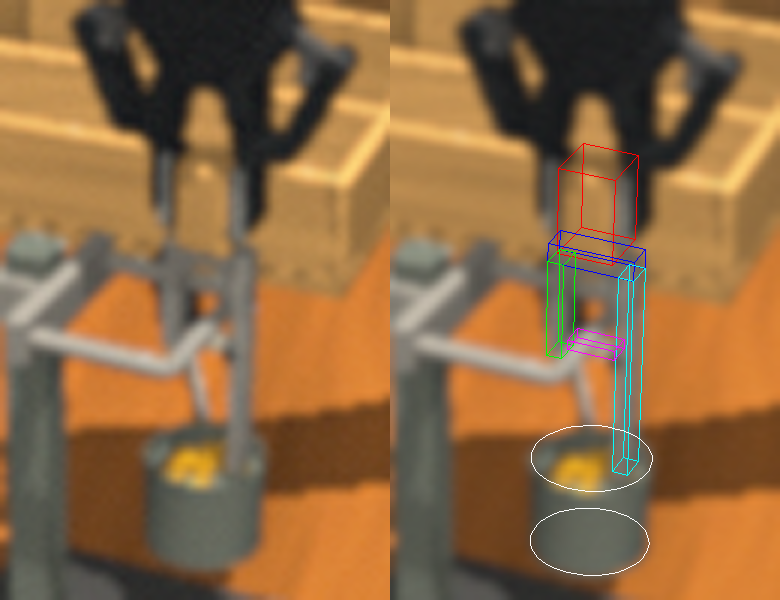

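Gate held about 7 N with the bar on it. Last bit down until the bar carries the pot.

```bash
python3 -m jog '[0,0,0.7,0,15, 0,0,0.7,0,15, 0,0,0.7,0,15]'; python3 -m jog '[0,0,0.6,0,15, 0,0,0.6,0,15, 0,0,0.6,0,15]'
```

```text
clock: 16.15
eef_pos: [586.0, 3.6, 400.9]
tool_rot: [3.141, -0.0, 1.358]
force: [-0.4, 0.1, -3.5]
width: 27.2
clock: 16.4
eef_pos: [586.0, 3.7, 400.4]
tool_rot: [3.141, -0.0, 1.358]
force: [-0.4, -0.6, -1.4]
width: 27.8
```

```bash
python3 -m jog '[0,0,0.3,0,15, 0,0,0.3,0,15, 0,0,0.3,0,15, 0,0,0.3,0,27, 0,0,0.3,0,28.5, 0,0,0.3,0,30, 0,0,0.3,0,32, 0,0,0.3,0,35, 0,0,0.3,0,40, 0,0,0.3,0,45, 0,0,0.3,0,50, 0,0,0.3,0,60, 0,0,0.3,0,60, 0,0,0.3,0,60]'; python3 look.py 13
```

```text
clock: 17.57
eef_pos: [585.9, 3.6, 399.7]
tool_rot: [3.142, 0.0, 1.358]
force: [0.2, 0.7, -0.2]
width: 60.0
17.5667 [585.9    3.57 399.72] [3.1416 0.     1.3582] F [ 0.18  0.7  -0.15] T [0.037 0.038 0.017] 60.00680796313477
```

View pics/l13.png

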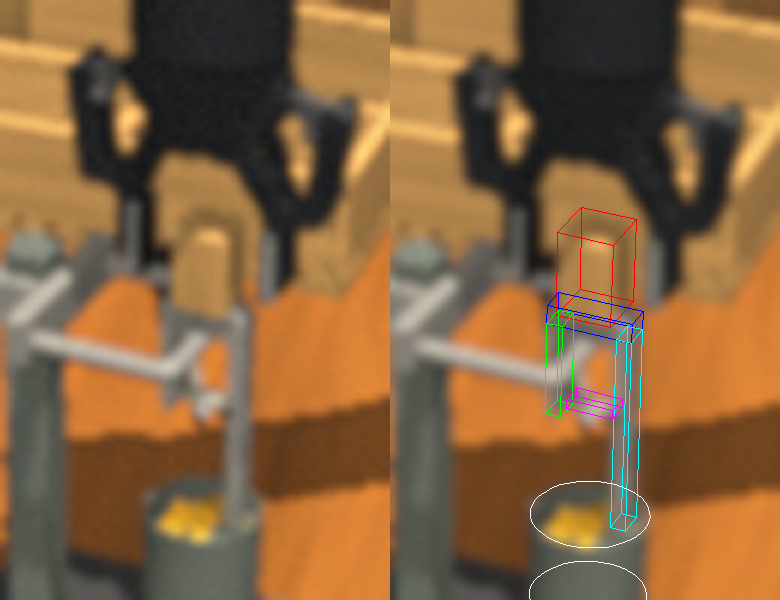

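Released; the pot hangs upright. Backing straight up, waiting, and checking.

```bash
python3 -m jog '[0,0,-5,0,60, 0,0,-15,0,60, 0,0,-30,0,60, 0,0,-50,0,60, 0,0,-70,0,60, 0,0,-90,0,60, 0,0,-105,0,60, 0,0,-115,0,60, 0,0,-120,0,60, 0,0,-120,0,60, 0,0,-120,0,60, 0,0,-120,0,60]'; python3 - <<'E'
from h import *
im,d=get_image('side');cv2.imwrite('pics/s14.png',im)
E
python3 -m jog '[0,0,0,0,60, 0,0,0,0,60, 0,0,0,0,60, 0,0,0,0,60, 0,0,0,0,60, 0,0,0,0,60, 0,0,0,0,60, 0,0,0,0,60, 0,0,0,0,60, 0,0,0,0,60, 0,0,0,0,60, 0,0,0,0,60]'; python3 - <<'E'
from h import *
a=cv2.imread('pics/s14.png');b,_=get_image('side');cv2.imwrite('pics/s15.png',b)
print('mean diff',cv2.absdiff(a,b)[120:215,215:285].mean(),cv2.absdiff(a,b)[120:215,215:285].max())
o=overlay('side',cv2.warpAffine(b,np.float32([[1,0,-.7],[0,1,1.2]]),(512,384)),POT,(586,3.6,-.213,50.0),(225,100,290,200),6,'pics/x.png',1)
crop(b,225,100,290,200,6,'pics/a.png');cv2.imwrite('pics/l15.png',np.hstack([cv2.imread('pics/a.png'),o]))
E
```

```text
clock: 18.62
eef_pos: [585.6, 3.5, 518.7]
tool_rot: [-3.14, 0.001, 1.358]
force: [0.4, -0.7, -0.3]
width: 60.0
clock: 19.67
eef_pos: [585.9, 3.6, 519.7]
tool_rot: [3.142, 0.0, 1.358]
force: [-0.0, -0.8, -0.0]
width: 59.9
mean diff 1.2259147869674185 9
```

View pics/l15.png

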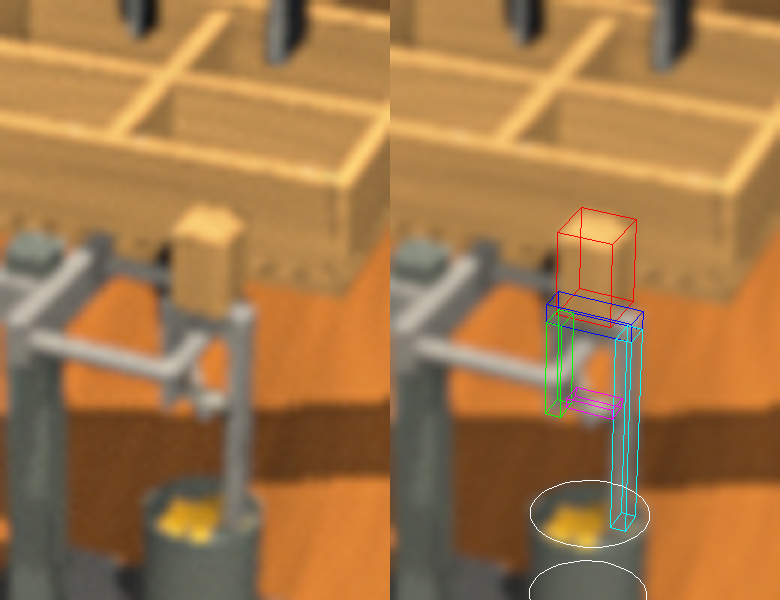

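View pics/s15.png

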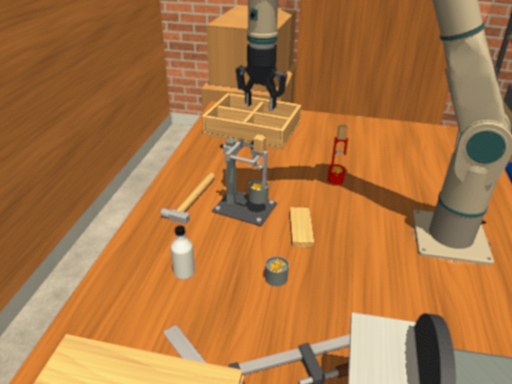

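The pot hangs upright and still at (258,172); the two pictures, about 1 s apart, differ only by noise. The gripper is clear of it and the other things are where they were.

```bash
python3 -c "
from cell import *
print(finish_job())"
```

```text
the job is handed in; nothing more can be done
None
```

The grey pot with the snap hook now hangs upright and still from the bracket's loop with its gate shut. I handed the job in at about 20 s of the 61 s allowed; no verdict was reported.

- **Snapping on:** I gripped the oak block, brought the bar into the gap and lowered the hook over it. The gate gave at about 5 to 7 N. At the point where it should snap shut, the sideways force dropped to zero. The bar then seated home with about 9 N of pressing.
- **Proof pull:** Drawing the pot up, the bar met the shut gate about 30 mm above home. I held about 7 N of pull there for a moment, then lowered the pot until the bar carried its weight, let go and backed away.
- **Last checks:** Two side pictures about 1 s apart differ only by noise. The gate shows shut below the bar, the wrist force is about zero, and in the side picture the other things look unmoved. I took no top picture at the end.
- **Disagreement:** The two cameras differed by about 5 mm in y. The side view was about 1 px off against the known arm pose, so I corrected for that. No check failed.

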